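Load the condiment tray and slide it home under the riser shelf

TASK

Stand the salt shaker upright on the wooden tray beside the tin, let go of it, and only then slide the tray along the worktop through the open side of the slatted wooden riser shelf until it is fully home against the stop at the back. The tray must stay down on the worktop, the tin and the shaker must stay standing on it, and the other things around must be left where they are.

Things in the scene. Friction and masses are not known exactly. Their poses are not given: they have to be found in the camera images.
- riser: Fixed riser shelf of medium-brown wood: two side boards, slatted top, low back stop, no floor. Origin on the worktop at the middle of its passage; x points into the passage, z up. Passage 160 mm wide, 112 mm high, 140 mm deep (x -70 to +70). Boards 12 mm thick: 184 mm wide outside, top at 124 mm. Its mouth faces roughly world -y; position and yaw vary.
- riser_mouth (a point): Middle of the riser's mouth, on the worktop (x = -70 mm in the riser's frame). At each side of it a 24 mm high guide strip flares out, reaching 44 mm in front of the mouth, where the two are about 187 mm apart. A tray that meets a guide well off line can jam. Pushed square by two fingers at its trailing wall, the askew tray pivots about a point some 34 mm behind its origin.
- riser_stop (a point): Middle of the foot of the back stop's face (x = +70 mm in the riser's frame); the stop is 35 mm high. Fully home, the tray's leading wall touches it: the tray's origin is then at x = -30 mm, y = 0 +-5 mm in the riser's frame, and 60 mm of tray still stick out of the mouth.
- tray: Loose light-wood tray, about 0.35 kg, 200 mm long (x), 150 mm wide (y). Origin at the centre of its underside; x points to the end that enters the riser first, z up. Floor and walls 5 mm thick; side and leading walls 25 mm high, trailing wall (x = -100 mm, a plain panel, good to push on) 45 mm high. Starts on the worktop before the mouth, offset and askew.
- tin: Low round food tin, 75 mm across, 58 mm high, 0.26 kg, standing in the leading half of the tray (tin's centre at tray x = 42 to 53 mm, y within 28 mm of the middle; the trailing half is empty). Origin at the centre of its underside, z up.
- shaker: Salt shaker with clear body and grey cap, 44 mm across, 90 mm high (the upper 16 mm narrower), 0.1 kg, standing on the worktop to the right of the tray. Origin at the centre of its underside, z up; can be gripped round its body 20 to 60 mm above the foot.
- mug: Bystander: plain pink mug with handle, 97 mm high, 118 mm long over the handle. Origin at the foot, z up. Leave alone.
- timer: Bystander: round kitchen timer, 67 mm across, 58 mm high. Origin at the foot, z up. Leave alone.
- mill: Bystander: dark wooden pepper mill, 55 mm across, 171 mm high, standing behind the work. Origin at the foot, z up. Leave alone.
- garlic: Bystander: garlic bulb, 50 mm across, 51 mm high, on the worktop to the left of the riser. Origin at the foot, z up. Leave alone.

How it is judged (in metres and radians):
On the way, in this order (a step that is already met when the one before it is completed fails the run):
1. The shaker stands upright on the tray's floor, released, while the tray is still outside the riser (x of shaker in the frame of tray between -0.085 and 0.085 m and y of shaker in the frame of tray between -0.06 and 0.06 m and z of shaker in the frame of tray between -0.001 and 0.012 m and angle between shaker's own z axis and vertical below 0.15 rad and contact force between shaker and the fingers below 0.1 N and x of tray in the frame of riser below -0.165 m), for 0.2 s.
2. The tray is fully home against the stop (x of tray in the frame of riser between -0.037 and -0.02 m and y of tray in the frame of riser between -0.012 and 0.012 m and height (world z) of tray below 0.006 m), for 0.2 s.
At the end, for the whole second after the job is handed in: The tray lies on the worktop inside the riser, within 7 mm of touching the back stop; the tin and the shaker both stand upright (within about 9 degrees) on its floor, all at rest and released; the shaker was put on before the tray went in (all of step 2 and x of shaker in the frame of tray between -0.085 and 0.085 m and y of shaker in the frame of tray between -0.06 and 0.06 m and z of shaker in the frame of tray between -0.001 and 0.012 m and angle between each of shaker, tin's own z axis and vertical below 0.15 rad and contact force between shaker and the fingers below 0.1 N and x of tin in the frame of tray between -0.085 and 0.085 m and y of tin in the frame of tray between -0.06 and 0.06 m and z of tin in the frame of tray between -0.001 and 0.012 m and linear speed of each of tray, tin, shaker below 0.02 m/s).
It fails at once if The tray is lifted off the worktop (more than 15 mm at its middle) or tipped by more than about 11 degrees (height (world z) of tray above 0.015 m or angle between tray's own z axis and vertical above 0.2 rad).
It fails at once if The tin falls over (angle between tin's own z axis and vertical above 0.5 rad).
It fails at once if A bystander (mug, timer, pepper mill, garlic) is moved by more than 30 mm (distance of any of mug, timer, mill, garlic from where it was at the start of the episode above 0.03 m).
It also fails if it takes over 72 s, if anything falls off the work surface, if the arm or the gripper's body presses on something with over 40 N, if the wrist force passes 120 N, or if a joint passes its speed limit or range.

ROBOT

A 6-joint arm with a two-finger parallel gripper is mounted at the origin on a cart in front of the work surface, level with it; the furniture and walls round the work are solid. World frame = base frame: x ahead of the robot, y to its left, z up, the work surface at z = 0. Lengths are in m, angles in degrees, forces in N, time in s.
With the tool pointing down it reaches from about 0.35 to 0.875 m from the base axis. Payload 4.2 kg.
Tool frame: the origin (TCP) lies midway between the tips of the shut fingers; the grasp point (between the pads) lies 19 mm behind it; z points along the fingers, y is the line along which they close (so a half turn about z gives the same grasp; the last joint's range is limited). The gripper opens to 87 mm and grips with 3 to 60 N. Pads are 19 mm wide; open, the fingers measure 117 mm over their backs; the gripper's body (75 mm by 190 mm) begins 51 mm behind the grasp point.
Start: joints at [-56.402, 22.042, 0.453, 0, -68.411, -14.817], TCP at [0.201, -0.592, 0.223] pointing down, gripper open.
Joint ranges: [-179.83, 179.83], [-69.29, 118.12], [-61.27, 80.66], [-181.25, 117.63], [-171.15, -9.14], [-177.46, 177.46]. Speed limits (degrees/s): [159.86, 159.86, 180, 180, 180, 180].

INTERFACE

Orientations are given as a 3x3 rotation matrix whose columns are the frame's x, y, z axes.
In Python, from station import r, capture gives the robot as it stands (r), with the cameras as plain functions.
- The arm moves only by the tool steer_hand, called as name(argument=value, ...) on one line, values as JSON. Schema: {"type":"object","properties":{"steps":{"type":"array","items":{"type":"array","items":{"type":"number"},"minItems":7,"maxItems":7},"minItems":1,"maxItems":8},"only":{"type":"string"},"quiet":{"type":"boolean"},"lines":{"type":"string"}},"required":["steps"],"additionalProperties":false}. steps is a list of rows, 1 to 8 of them, each of 7 numbers: the opening from 0.0 (shut) to 1.0 (fully open), then dx, dy, dz in shares of 1 m (1.0 is 1 m), then a rotation vector rx, ry, rz in parts of the range, where 1.0 means 180 degrees; each row is the pose to reach, as a shift and turn from the pose commanded when the call began, along the tool's axes at that moment; what a row does not reach only later rows make up. A row lasts 1/10 s, in which the tool goes at most 0.05 m and 8.59 degrees, less where a joint would pass 70% of its speed; a pose out of reach is approached as far as the arm can. The fingers move at their own pace and stop on an object; the grip force is fixed at half the most. Time passes only in rows, so rows that do not move let the fingers close. The tool returns the time, the measured TCP pose, the force, the opening and the grip force at its end. only (a regular expression) keeps the lines of the reply that match it, lines (a string "A,B") keeps lines A to B, and quiet returns only ok. Input that does not fit is refused with a message, and nothing moves.
- r.sense(): the state, without advancing time (a new reading comes with each control period).
- capture(name): name is "side" or "top" or "wrist"; returns a dict with "pixels" (400x640x3 uint8, red, green, blue), "z_map" (400x640 float32, m along the optical axis (not along the pixel's ray), 0 where there is no reading), "K" (3x3 intrinsics, pixels), "world_from_camera" (4x4, takes a point from camera to world coordinates). Camera axes: x right, y up, looking along -z (the intrinsics and any distortion apply to the point x, -y, -z); pixel columns grow to the right and rows downward; lengths in m; the calibration is good to about 2 mm. A picture is of the moment at which its call begins.
- r.finish_job(): hands the job in; it is judged then, once.
The state is a dict: "time_s": time; "joints": joint angles; "joint_velocities": joint speeds; "effort": joint torques, N m; "tcp_pos": TCP position; "ee_rot": TCP orientation; "wrist_force": force on the tool from outside, world axes, zero at the start; "moment": the same for the moment, N m; "gripper_width": opening from 0.0 (shut) to 1.0 (fully open); "gripper_force": force on a finger pad.
Only numpy, scipy, OpenCV 4.12 (cv2) and the standard library are available. Lean on these libraries where they do the work, as an engineer would, in place of code of your own. Each camera call takes 0.05 s, during which the arm holds its last target. There are 200 camera calls.

## Working session

There is one attempt and no reset: what is moved stays moved. The work goes in short steps, Python scripts to look and compute and a tool call to move; the robot and the scene stay as the last step left them, time stands still between calls to the robot, and variables do not carry over. Pictures are saved under pics/ and viewed, at most 10 in all, crops included, and the job is handed in when it is done.

```bash
ls; mkdir -p pics; python3 - <<'E'
from station import r, capture
import cv2,numpy as np
for n in("top","side"):
    c=capture(n); cv2.imwrite(f"pics/{n}0.png",c["pixels"][:,:,::-1]); np.savez(f"{n}0.npz",**c)
    print(n,c["K"].tolist(),np.round(c["world_from_camera"],3).tolist(),(c["z_map"]>0).mean())
s=r.sense();print(s["time_s"],np.round(s["ee_rot"],3).tolist(),s["tcp_pos"],s["gripper_width"])
E
```

```text
pics
station.py
top [[397.62693332568176, 0.0, 322.92585213787817], [0.0, 397.62693332568176, 198.6542896134904], [0.0, 0.0, 1.0]] [[-0.029, 0.975, -0.219, 0.233], [-1.0, -0.026, 0.013, -0.043], [0.007, 0.219, 0.976, 1.381], [0.0, 0.0, 0.0, 1.0]] 0.9959296875
side [[503.1290028855919, 0.0, 325.27080207689016], [0.0, 503.1290028855919, 193.35438777492186], [0.0, 0.0, 1.0]] [[0.887, 0.318, -0.336, -0.111], [-0.462, 0.592, -0.66, -1.343], [-0.011, 0.74, 0.672, 1.344], [0.0, 0.0, 0.0, 1.0]] 0.99610546875
0.1 [[-0.947, -0.322, -0.001], [-0.322, 0.947, 0.002], [0.0, 0.002, -1.0]] [ 0.20108685 -0.59119819  0.22158308] 0.99639344485002
```

View pics/top0.png

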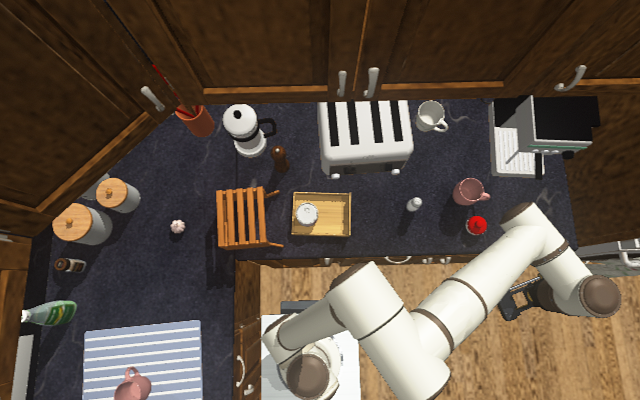

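View pics/side0.png

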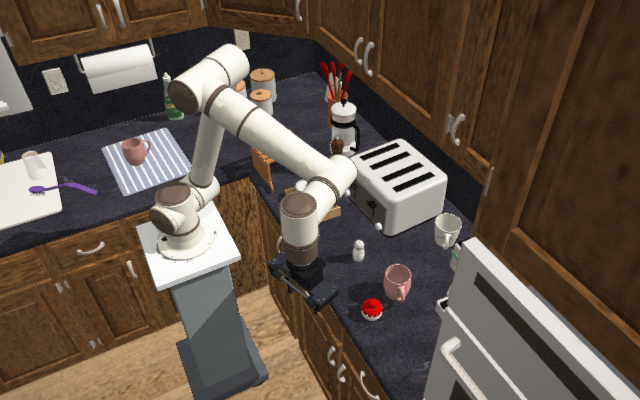

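Top view: riser at about (243,217), tray at (321,214) with the tin at (306,213), shaker (414,204), mug (470,192), timer (477,225), mill (279,157). In the side view the shaker is at (358,250). The arm partly hides the tray there.

```bash
cat > h.py <<'E'
import numpy as np,cv2
def cloud(c):
    K,T,z=c["K"],c["world_from_camera"],c["z_map"]
    v,u=np.mgrid[:z.shape[0],:z.shape[1]]
    P=np.stack([(u-K[0,2])/K[0,0]*z,-(v-K[1,2])/K[1,1]*z,-z],-1)
    W=P@T[:3,:3].T+T[:3,3]; W[z==0]=np.nan
    return W
def sel(W,x,y,z):
    m=(W[...,0]>x[0])&(W[...,0]<x[1])&(W[...,1]>y[0])&(W[...,1]<y[1])&(W[...,2]>z[0])&(W[...,2]<z[1])
    return W[m]
def rect(P):
    return cv2.minAreaRect((P[:,:2]*1000).astype(np.float32))
E
python3 - <<'E'
from h import *
for n in("top","side"):
    c=np.load(n+"0.npz"); W=cloud(c)
    pts={"top":dict(riser=(243,217),tin=(306,213),tray=(340,214),shaker=(414,203),mug=(470,190),timer=(477,225),mill=(279,153),garlic=(178,227),table=(380,225)),
         "side":dict(shaker=(358,243),shfoot=(358,258),mug=(397,278),timer=(372,306),table=(340,240))}[n]
    for k,(u,v) in pts.items(): print(n,k,np.round(W[v,u],3))
c=np.load("top0.npz");im=c["pixels"][165:265,200:440,::-1]
cv2.imwrite("pics/crop0.png",cv2.resize(im,(792,330),interpolation=cv2.INTER_CUBIC))
E
```

```text
top riser [0.462 0.199 0.118]
top tin [ 0.481 -0.002  0.058]
top tray [ 0.484 -0.12   0.007]
top shaker [ 0.499 -0.363  0.089]
top mug [ 0.556 -0.584  0.015]
top timer [ 0.424 -0.578  0.057]
top mill [0.661 0.078 0.159]
top garlic [0.449 0.435 0.035]
top table [ 0.442 -0.259 -0.003]
side shaker [ 0.5   -0.377  0.085]
side shfoot [ 0.49  -0.397  0.034]
side mug [ 0.561 -0.529  0.032]
side timer [ 0.424 -0.594  0.05 ]
side table [ 0.49  -0.27   0.002]
```

View pics/crop0.png

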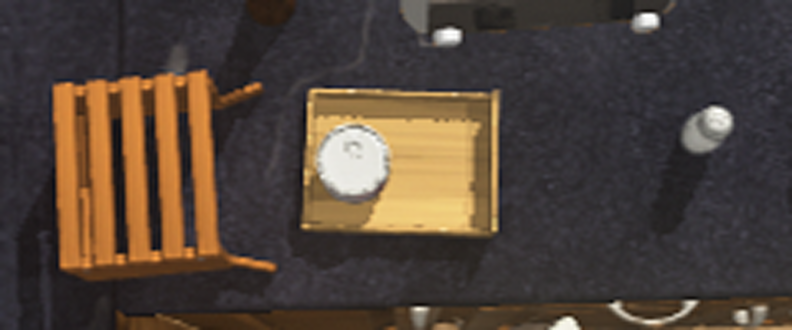

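The crop shows the riser slats, its two guide strips with tips at (262,86) and (275,267), and the tray rim corners at (309,89), (499,91), (497,236) and (303,230). The tin is at (352,161) and the shaker cap at (718,120).

```bash
cat >> h.py <<'E'
def ray(c,u,v,z):
    K,T=c["K"],c["world_from_camera"]
    d=T[:3,:3]@np.array([(u-K[0,2])/K[0,0],-(v-K[1,2])/K[1,1],-1]); o=T[:3,3]
    return o+d*(z-o[2])/d[2]
def fits(c):
    W=cloud(c)
    P=sel(W,(.3,.62),(.08,.33),(.112,.13)); print("riser",len(P),rect(P))
    P=sel(W,(.33,.62),(-.25,.09),(.010,.05)); print("tray",len(P),rect(P))
    P=sel(W,(.35,.62),(-.2,.09),(.053,.065)); print("tin",len(P),cv2.minEnclosingCircle((P[:,:2]*1000).astype(np.float32)))
    P=sel(W,(.40,.62),(-.45,-.3),(.076,.1)); print("cap",len(P),P.mean(0) if len(P) else 0)
    P=sel(W,(.40,.62),(-.45,-.3),(.015,.1)); print("shk",len(P),P.min(0) if len(P) else 0,P.max(0) if len(P) else 0)
E
python3 - <<'E'
from h import *
c=np.load("top0.npz")
for n in("top","side"): print(n); fits(np.load(n+"0.npz"))
f=lambda a,b,z: np.round(ray(c,200+(a+.5)/3.3-.5,165+(b+.5)/3.3-.5,z)*1000,1)[:2]
for a,b,z in [(309,89,.025),(497,91,.045),(497,236,.045),(303,230,.025),(54,86,.124),(207,71,.124),(217,252,.124),(64,270,.124),(262,86,.024),(275,267,.024)]: print(a,b,f(a,b,z))
E
```

```text
top
riser 1886 ((467.23455810546875, 208.085693359375), (185.69595336914062, 151.93923950195312), 3.609929323196411)
tray 513 ((504.41961669921875, -58.19126892089844), (219.4054412841797, 325.7860412597656), 7.31077766418457)
tin 408 ((539.9405517578125, -52.277069091796875), 113.31843566894531)
cap 77 [ 0.50528648 -0.37172489  0.08505702]
shk 189 [ 0.48495013 -0.38943481  0.01756894] [ 0.61970728 -0.30041674  0.09224427]
side
riser 100 ((467.1965637207031, 200.88021850585938), (199.76589965820312, 126.95556640625), 10.802079200744629)
tray 195 ((489.4512634277344, -74.8558349609375), (128.94395446777344, 392.1842956542969), 45.14163589477539)
tin 126 ((540.74609375, -73.0573501586914), 129.25376892089844)
cap 68 [ 0.50078138 -0.38030408  0.08349115]
shk 233 [ 0.48157151 -0.39902891  0.01540202] [ 0.61987361 -0.30413567  0.09203001]
309 89 [564.6  42.1]
497 91 [ 552.3 -156. ]
497 236 [ 399.9 -149.3]
303 230 [414.2  50.2]
54 86 [550.2 286.7]
207 71 [561.4 136.4]
217 252 [382.1 126. ]
64 270 [368.9 271.7]
262 86 [569.5  92.1]
275 267 [376.8  79.6]
```

```bash
python3 - <<'E'
from h import *
c=np.load("top0.npz")
f=lambda a,b,z: np.round(ray(c,200+(a+.5)/3.3-.5,165+(b+.5)/3.3-.5,z)*1000,1)[:2]
print("tin",f(352,161,.063),"cap",f(718,120,.09))
for n in("top","side"):
    W=cloud(np.load(n+"0.npz"))
    P=sel(W,(.43,.56),(-.45,-.3),(.07,.1));print(n,"cap",len(P),P.min(0),P.max(0),P.mean(0))
    P=sel(W,(.43,.56),(-.1,.06),(.056,.07));print(n,"tin",len(P),P.min(0),P.max(0),P.mean(0))
    P=sel(W,(.56,.75),(-.36,-.05),(.08,.3));print(n,"toaster",len(P),P.min(0),P.max(0))
    P=sel(W,(.5,.75),(-.75,-.45),(.06,.3));print(n,"mug",len(P),P.min(0),P.max(0))
from station import r, capture
s=r.sense();p=np.array(s["tcp_pos"]);R=np.array(s["ee_rot"])
print("to hover", R.T@(np.array([.47,-.42,.26])-p))
E
```

```text
tin [478.5  -3.2] cap [ 505.4 -373.8]
top cap 85 [ 0.48994064 -0.38943481  0.07171385] [ 0.52253146 -0.35507115  0.09224427] [ 0.50505289 -0.3709208   0.08401465]
top tin 330 [ 0.44558538 -0.03927565  0.05601389] [0.51828759 0.03185933 0.06959483] [ 0.48145332 -0.00220829  0.06009016]
top toaster 4318 [ 0.5954841  -0.34920915  0.0800201 ] [ 0.74999332 -0.0529613   0.19849545]
top mug 1394 [ 0.50001028 -0.74996539  0.06004921] [ 0.74998018 -0.51027495  0.29986221]
side cap 75 [ 0.48584935 -0.39765416  0.07031242] [ 0.51662274 -0.36215398  0.09203001] [ 0.50057017 -0.38091956  0.08253049]
side tin 77 [ 0.44109091 -0.02114733  0.05620844] [0.49840814 0.03112822 0.06631854] [0.46808617 0.00529222 0.0601519 ]
side toaster 3219 [ 0.59241389 -0.35999282  0.08004298] [ 0.74999862 -0.06312137  0.20008613]
side mug 610 [ 0.50004776 -0.7489617   0.06014835] [ 0.63462996 -0.51400098  0.2998381 ]
to hover [-0.30969872  0.07562303 -0.03829909]
```

steer_hand(steps=[[1,-0.358,0.108,0,0,0,0],[1,-0.358,0.108,0,0,0,0],[1,-0.358,0.108,0,0,0,0],[1,-0.358,0.108,0,0,0,0],[1,-0.358,0.108,0,0,0,0],[1,-0.358,0.108,0,0,0,0],[1,-0.358,0.108,0,0,0,0],[1,-0.358,0.108,0,0,0,0]])

```text
time_s: 0.9
tcp_pos: [0.5081, -0.3715, 0.2218]
ee_rot: [[-0.946, -0.325, -0.0], [-0.325, 0.946, 0.001], [0.0, 0.001, -1.0]]
wrist_force: [0.6, -1.0, 0.4]
gripper_width: 1.003
gripper_force: 0.0
```

```bash
python3 - <<'E'
from station import r, capture
from h import *
c=capture("wrist");np.savez("w1.npz",**c);cv2.imwrite("pics/w1.png",c["pixels"][:,:,::-1])
print(r.sense()["tcp_pos"],np.round(c["world_from_camera"],3).tolist()); fits(c)
E
```

```text
[ 0.50987507 -0.37055798  0.2214899 ] [[-0.324, -0.91, -0.257, 0.438], [0.946, -0.312, -0.089, -0.395], [0.001, -0.272, 0.962, 0.383], [0.0, 0.0, 0.0, 1.0]]
riser 0 ((0.0, 0.0), (0.0, 0.0), 0.0)
tray 3500 ((485.8770446777344, -51.610389709472656), (199.62637329101562, 149.54013061523438), 86.45248413085938)
tin 774 ((467.3213195800781, -5.151615142822266), 30.466157913208008)
cap 797 [ 0.50381881 -0.37261606  0.08421888]
shk 1187 [ 0.4845869  -0.39190202  0.01664523] [ 0.522334   -0.34943041  0.09011597]
```

View pics/w1.png

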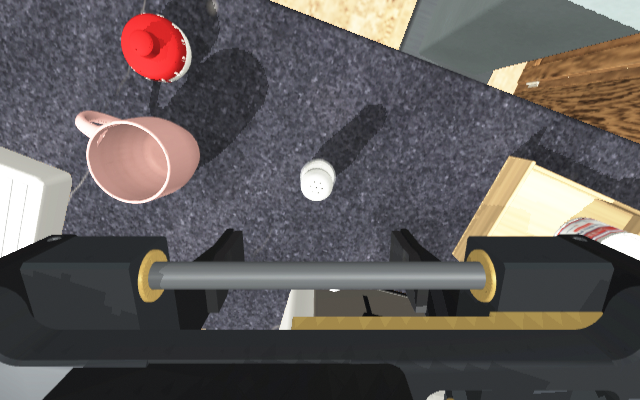

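Wrist picture: the shaker cap centre is at (317,186) between the open fingers, the mug at (135,160), the timer at (155,47) and the tray's trailing corner at (515,160).

```bash
python3 - <<'E'
from station import r, capture
from h import *
c=np.load("w1.npz");print(ray(c,317,186,.09))
c=capture("wrist");W=cloud(c)
s=r.sense();print(s["time_s"],s["tcp_pos"],s["joints"])
P=sel(W,(.45,.56),(-.45,-.3),(.086,.1));print(len(P),(P.min(0)+P.max(0))/2)
P=sel(W,(.45,.56),(-.45,-.3),(.02,.07));print(len(P),P.min(0),P.max(0))
R=np.array(s["ee_rot"]);print(R.T@(np.array([.504,-.372,.022])-s["tcp_pos"]))
E
```

```text
[ 0.50349554 -0.37206791  0.09      ]
1.0 [ 0.50782445 -0.37180999  0.22147294] [-2.15155871e+01  2.25450258e+01  1.08461546e+00 -2.91839083e-02
 -6.85982882e+01 -4.94399078e+01]
337 [ 0.50531369 -0.37230938  0.08776813]
357 [ 0.48455437 -0.39176216  0.02030612] [ 0.51556647 -0.34957425  0.06958122]
[0.00358354 0.0008629  0.19947564]
```

steer_hand(steps=[[1,0.003,0.001,0.05,0,0,0],[1,0.003,0.001,0.1,0,0,0],[1,0.003,0.001,0.15,0,0,0],[1,0.003,0.001,0.18,0,0,0],[1,0.003,0.001,0.199,0,0,0],[1,0.003,0.001,0.199,0,0,0],[1,0.003,0.001,0.199,0,0,0]])

```text
time_s: 1.7
tcp_pos: [0.5019, -0.3749, 0.0238]
ee_rot: [[-0.947, -0.321, -0.0], [-0.321, 0.947, -0.0], [0.0, -0.0, -1.0]]
wrist_force: [-0.0, 0.0, 1.0]
gripper_width: 1.004
gripper_force: 0.0
```

steer_hand(steps=[[0,0,0,0,0,0,0],[0,0,0,0,0,0,0],[0,0,0,0,0,0,0],[0,0,0,0,0,0,0],[0,0,0,0,0,0,0],[0,0,0,0,0,0,0]])

```text
time_s: 2.3
tcp_pos: [0.5023, -0.3742, 0.0237]
ee_rot: [[-0.947, -0.322, 0.0], [-0.322, 0.947, -0.0], [-0.0, -0.0, -1.0]]
wrist_force: [-0.4, -0.7, 0.4]
gripper_width: 0.542
gripper_force: 0.0
```

steer_hand(steps=[[0,0,0,0,0,0,0],[0,0,0,0,0,0,0],[0,0,0,0,0,0,0]])

```text
time_s: 2.6
tcp_pos: [0.5021, -0.374, 0.0236]
ee_rot: [[-0.947, -0.322, -0.001], [-0.322, 0.947, 0.0], [0.0, 0.001, -1.0]]
wrist_force: [-0.5, 2.0, 1.8]
gripper_width: 0.468
gripper_force: 30.0
```

steer_hand(steps=[[0,0,0,-0.03,0,0,0],[0,0,0,-0.07,0,0,0],[0,0,0,-0.12,0,0,0],[0,0,0,-0.16,0,0,0],[0,0,0,-0.16,0,0,0]])

```text
time_s: 3.1
tcp_pos: [0.5056, -0.3764, 0.191]
ee_rot: [[-0.946, -0.323, 0.013], [-0.323, 0.946, -0.008], [-0.009, -0.011, -1.0]]
wrist_force: [0.5, -0.1, -0.8]
gripper_width: 0.472
gripper_force: 30.0
```

The rows are not in the units I measure in: turns go in shares of 180 degrees. I convert before sending: -67.6 degrees is -0.3756.

steer_hand(steps=[[0,-0.008,0.035,0,0,0,-0.0472],[0,-0.016,0.07,0,0,0,-0.0944],[0,-0.024,0.105,0,0,0,-0.1417],[0,-0.033,0.14,0,0,0,-0.1889],[0,-0.041,0.175,0,0,0,-0.2361],[0,-0.05,0.21,0,0,0,-0.2833],[0,-0.058,0.25,0,0,0,-0.3306],[0,-0.065,0.283,0,0,0,-0.3756]])

```text
time_s: 3.9
tcp_pos: [0.4717, -0.0837, 0.1826]
ee_rot: [[-0.057, -0.998, -0.001], [-0.998, 0.057, 0.0], [-0.0, 0.001, -1.0]]
wrist_force: [-0.2, 0.2, -0.5]
gripper_width: 0.469
gripper_force: 30.0
```

steer_hand(steps=[[0,0,0,0,0,0,0],[0,0,0,0,0,0,0],[0,0,0,0,0,0,0]])

```text
time_s: 4.2
tcp_pos: [0.4726, -0.0858, 0.1831]
ee_rot: [[-0.064, -0.998, -0.001], [-0.998, 0.064, -0.0], [0.0, 0.001, -1.0]]
wrist_force: [0.4, -0.1, -1.1]
gripper_width: 0.468
gripper_force: 30.0
```

```bash
python3 - <<'E'
from station import r, capture
from h import *
c=capture("wrist");np.savez("w2.npz",**c);W=cloud(c);cv2.imwrite("pics/w2.png",c["pixels"][:,:,::-1])
s=r.sense();print(s["tcp_pos"],s["joints"]);fits(c)
R=np.array(s["ee_rot"]);print(R.round(3).tolist(),R.T@(np.array([.474,-.087,.031])-s["tcp_pos"]))
E
```

```text
[ 0.47258648 -0.08605511  0.18310219] [ 9.11054308e+00  9.98533619e+00 -2.26347723e+01 -2.81402073e-04
 -5.74208325e+01 -1.28327251e+01]
riser 0 ((0.0, 0.0), (0.0, 0.0), 0.0)
tray 2918 ((518.4929809570312, -55.49742889404297), (205.00759887695312, 216.28521728515625), 86.36398315429688)
tin 826 ((618.8178100585938, -126.11021423339844), 44.20966339111328)
cap 0 0
shk 0 0 0
[[-0.065, -0.998, -0.001], [-0.998, 0.065, -0.0], [0.0, 0.001, -1.0]] [ 0.0008276  -0.00157799  0.15210125]
```

View pics/w2.png

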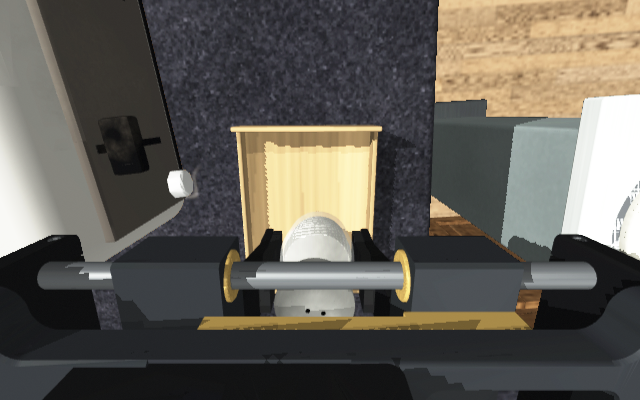

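The shaker hangs upright at (316,250) over the empty trailing half. The trailing wall runs from (232,128) to (382,128), and the toaster's front knob is at (180,184), clear of the tray.

steer_hand(steps=[[0,0,-0.001,0.04,0,0,0],[0,0,-0.001,0.08,0,0,0],[0,0,-0.001,0.115,0,0,0],[0,0,-0.001,0.135,0,0,0],[0,0,-0.001,0.145,0,0,0],[0,0,-0.001,0.15,0,0,0],[0,0,-0.001,0.154,0,0,0],[0,0,-0.001,0.154,0,0,0]])

```text
time_s: 5.05
tcp_pos: [0.4742, -0.0855, 0.03]
ee_rot: [[-0.063, -0.998, 0.001], [-0.998, 0.063, 0.0], [-0.0, -0.001, -1.0]]
wrist_force: [-0.2, 0.1, -1.5]
gripper_width: 0.472
gripper_force: 30.0
```

```bash
python3 - <<'E'
from h import *
c=np.load("w2.npz")
a,b=ray(c,232,128,.045),ray(c,382,128,.045);print(a,b,np.hypot(*(a-b)[:2]),np.degrees(np.arctan2(*(a-b)[1::-1])))
E
```

```text
[ 0.5518322 -0.1526799  0.045    ] [ 0.4052075  -0.14309337  0.045     ] 0.1469377570091278 -3.7407567630825818
```

steer_hand(steps=[[0,0,0,0.001,0,0,0],[0,0,0,0.002,0,0,0],[0,0,0,0.002,0,0,0]])

```text
time_s: 5.35
tcp_pos: [0.4744, -0.0853, 0.0285]
ee_rot: [[-0.063, -0.998, 0.002], [-0.998, 0.063, 0.0], [-0.0, -0.002, -1.0]]
wrist_force: [-0.8, 0.5, 3.9]
gripper_width: 0.473
gripper_force: 30.0
```

steer_hand(steps=[[0.72,0,0,0,0,0,0],[0.72,0,0,0,0,0,0],[0.72,0,0,0,0,0,0],[0.72,0,0,0,0,0,0],[0.72,0,0,0,0,0,0]])

```text
time_s: 5.85
tcp_pos: [0.4736, -0.0854, 0.0274]
ee_rot: [[-0.063, -0.998, -0.0], [-0.998, 0.063, -0.0], [0.0, 0.0, -1.0]]
wrist_force: [-0.5, -0.1, 0.4]
gripper_width: 0.709
gripper_force: 0.0
```

steer_hand(steps=[[0.72,0,0,-0.02,0,0,0],[0.72,0,0,-0.05,0,0,0],[0.72,0,0,-0.09,0,0,0],[0.72,0,0,-0.13,0,0,0],[0.72,0,0,-0.17,0,0,0],[0.72,0,0,-0.17,0,0,0],[0.72,0,0,-0.17,0,0,0]])

```text
time_s: 6.55
tcp_pos: [0.4737, -0.0852, 0.1982]
ee_rot: [[-0.063, -0.998, 0.002], [-0.998, 0.063, 0.001], [-0.001, -0.002, -1.0]]
wrist_force: [0.5, 0.4, -0.1]
gripper_width: 0.719
gripper_force: 0.0
```

```bash
python3 - <<'E'
from station import r, capture
from h import *
s=r.sense();print(s["tcp_pos"])
for n in("top","wrist"):
    c=capture(n);np.savez(n+"3.npz",**c);W=cloud(c);print(n)
    P=sel(W,(.40,.56),(-.2,0.06),(.078,.11));print("cap",len(P),P.min(0),P.max(0))
    P=sel(W,(.38,.58),(-.25,.08),(.012,.075));print("tray",len(P),rect(P))
    P=sel(W,(.43,.53),(-.05,.06),(.056,.07));print("tin",len(P),P.min(0),P.max(0))
    fits(c)
    cv2.imwrite(f"pics/{n}3.png",c["pixels"][:,:,::-1])
E
```

```text
[ 0.47372777 -0.08523874  0.19819215]
top
cap 30 [ 0.47820783 -0.09910619  0.082627  ] [ 0.49091734 -0.07251987  0.09694849]
tray 646 ((477.8143615722656, -50.943092346191406), (200.28990173339844, 135.07225036621094), 86.76517486572266)
tin 340 [ 0.44602025 -0.03928615  0.05600778] [0.51600775 0.03186106 0.06970173]
riser 1127 ((465.29046630859375, 228.27760314941406), (184.46017456054688, 112.18805694580078), 3.857367515563965)
tray 285 ((478.0272521972656, -50.82795715332031), (200.15399169921875, 135.2389373779297), 86.59965515136719)
tin 358 ((481.8450622558594, -2.5507373809814453), 37.72414016723633)
cap 0 0
shk 22 [ 0.61156669 -0.32444315  0.03919792] [ 0.61923298 -0.30015276  0.0694288 ]
wrist
cap 967 [ 0.45966123 -0.0988115   0.078077  ] [ 0.49366847 -0.06545608  0.09491696]
tray 5188 ((485.30926513671875, -56.435699462890625), (186.2057342529297, 150.20379638671875), 86.50232696533203)
tin 1655 [ 0.44501739 -0.03789898  0.05601092] [0.51786358 0.03697233 0.06396955]
riser 0 ((0.0, 0.0), (0.0, 0.0), 0.0)
tray 3600 ((517.9076538085938, -68.88426208496094), (168.1467742919922, 217.22886657714844), 85.71210479736328)
tin 2655 ((542.920166015625, -66.73346710205078), 126.29332733154297)
cap 0 0
shk 0 0 0
```

View pics/wrist3.png

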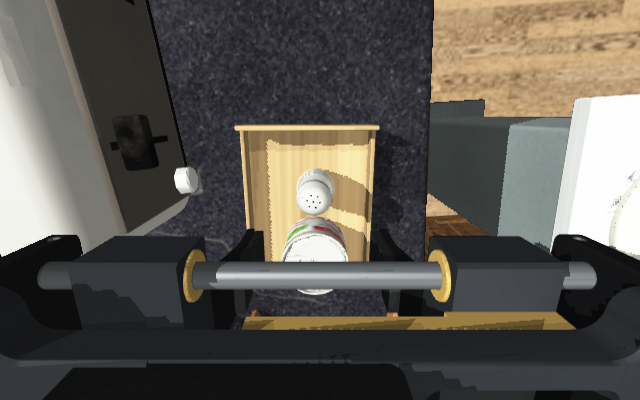

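The shaker stands upright at (314,190) in the tray behind the tin at (315,255), and the fingers are clear. Its cap top is at 0.095 m, so its foot is on the tray floor. Next I go behind the trailing wall, square to the riser and kept away from the toaster.

To row units: -7.2 degrees is -0.04.

steer_hand(steps=[[0.85,0.04,-0.004,0,0,0,-0.0167],[0.85,0.08,-0.008,0,0,0,-0.0333],[0.85,0.11,-0.011,0,0,0,-0.04],[0.85,0.11,-0.011,0,0,0,-0.04],[0.85,0.11,-0.011,0,0,0,-0.04],[0.85,0.11,-0.011,0,0,0,-0.04]])

```text
time_s: 7.25
tcp_pos: [0.4772, -0.1953, 0.1965]
ee_rot: [[0.063, -0.998, -0.002], [-0.998, -0.063, 0.0], [-0.001, 0.002, -1.0]]
wrist_force: [-0.8, 0.1, -0.0]
gripper_width: 0.85
gripper_force: 0.0
```

```bash
python3 - <<'E'
from station import r, capture
from h import *
s=r.sense();print(s["tcp_pos"],s["gripper_width"])
c=capture("wrist");W=cloud(c);np.savez("w4.npz",**c)
P=sel(W,(.54,.75),(-.36,-.03),(.02,.3));
for lo,hi in((.02,.06),(.06,.09),(.09,.12),(.12,.18)):
    Q=P[(P[:,2]>lo)&(P[:,2]<hi)&(P[:,1]<-.16)];print(lo,len(Q),Q[:,0].min() if len(Q) else 0)
P=sel(W,(.38,.58),(-.19,.08),(.012,.07));print("tray",len(P),rect(P))
c=capture("top");W=cloud(c)
for lo,hi in((.02,.06),(.06,.09),(.09,.12),(.12,.18)):
    Q=sel(W,(.57,.7),(-.36,-.05),(lo,hi));print(lo,len(Q),Q[:,0].min() if len(Q) else 0)
E
```

```text
[ 0.47717645 -0.19531495  0.19650978] 0.8499214272756017
0.02 2402 0.6120269362603148
0.06 3328 0.6129160166345926
0.09 3343 0.6195858471859812
0.12 19792 0.597419429342509
tray 2916 ((484.96612548828125, -62.883033752441406), (174.7917938232422, 150.2959747314453), 86.49889373779297)
0.02 1 0.690563317315945
0.06 6 0.6428844283230712
0.09 4 0.6409149040859488
0.12 70 0.6290640346441152
```

steer_hand(steps=[[0.85,0,0,0.05,0,0,0],[0.85,0,0,0.1,0,0,0],[0.85,0,0,0.14,0,0,0],[0.85,0,0,0.167,0,0,0],[0.85,0,0,0.167,0,0,0],[0.85,0,0,0.167,0,0,0]])

```text
time_s: 7.95
tcp_pos: [0.4784, -0.1955, 0.031]
ee_rot: [[0.064, -0.998, 0.0], [-0.998, -0.064, -0.0], [0.0, -0.0, -1.0]]
wrist_force: [1.1, -0.0, 0.4]
gripper_width: 0.85
gripper_force: 0.0
```

steer_hand(steps=[[0.85,-0.01,0,0,0,0,0],[0.85,-0.016,0,0,0,0,0],[0.85,-0.022,0,0,0,0,0],[0.85,-0.028,0,0,0,0,0],[0.85,-0.034,0,0,0,0,0],[0.85,-0.04,0,0,0,0,0],[0.85,-0.046,0,0,0,0,0],[0.85,-0.052,0,0,0,0,0]])

```text
time_s: 8.75
tcp_pos: [0.4758, -0.1441, 0.0313]
ee_rot: [[0.062, -0.998, 0.003], [-0.998, -0.062, -0.001], [0.001, -0.003, -1.0]]
wrist_force: [1.3, -5.1, 3.0]
gripper_width: 0.849
gripper_force: 2.6
```

```bash
cat > look.py <<'E'
from station import r, capture
from h import *
import sys
s=r.sense();print(s["time_s"],s["tcp_pos"],s["wrist_force"])
c=capture("wrist");W=cloud(c);np.savez("wl.npz",**c)
c2=capture("top");W2=cloud(c2);np.savez("tl.npz",**c2)
cv2.imwrite(f"pics/{sys.argv[1]}.png",c2["pixels"][160:260,200:400,::-1].repeat(4,0).repeat(4,1)[:,:800])
E
python3 look.py t5
```

```text
8.75 [ 0.47581786 -0.14409405  0.03131467] [ 1.28978959 -5.11924344  3.02126802]
```

View pics/t5.png

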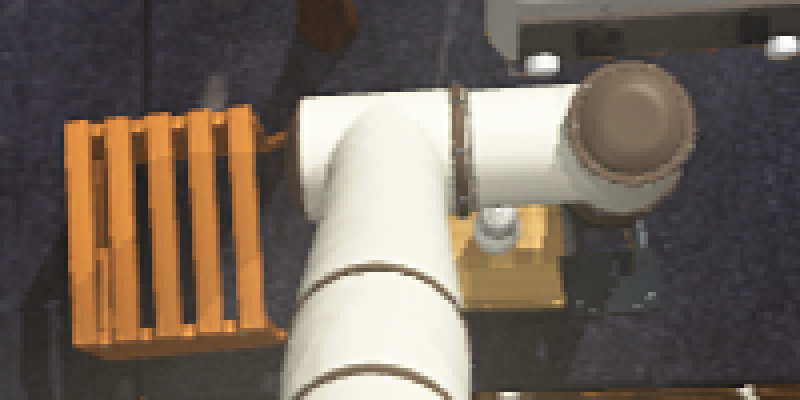

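The arm hides most of the tray. The shaker cap at (498,218) is upright, and the near trailing tray corner is at (562,300). I'll check the angle from the wrist and side depth maps.

```bash
python3 - <<'E'
from station import r, capture
from h import *
c=capture("side");W=cloud(c);np.savez("sl.npz",**c)
W2=cloud(np.load("wl.npz"));Wt=cloud(np.load("tl.npz"))
px=c["pixels"]
for n,w in(("side",W),("wrist",W2),("top",Wt)):
    P=sel(w,(.38,.58),(-.14,.10),(.012,.05));print(n,len(P), rect(P) if len(P) else 0, P.min(0) if len(P) else 0,P.max(0) if len(P) else 0)
# near side wall line from top
P=sel(Wt,(.38,.43),(-.125,.08),(.015,.03));print(len(P),np.round(P[::3],3).tolist())
cv2.imwrite("pics/s5.png",cv2.resize(px[150:250,230:360,::-1],(780,600)))
E
```

```text
side 350 ((469.10992431640625, -21.796142578125), (155.10475158691406, 248.07101440429688), 5.488852500915527) [ 0.38053603 -0.13999906  0.01214355] [0.55408982 0.09442879 0.04975052]
wrist 1375 ((475.4430236816406, -128.15673828125), (43.19634246826172, 150.51217651367188), 73.01555633544922) [ 0.4092697  -0.13996436  0.01201317] [ 0.55369709 -0.08554815  0.04745097]
top 89 ((442.77001953125, -78.77827453613281), (95.84124755859375, 76.89485168457031), 88.95459747314453) [ 0.40364319 -0.1268229   0.012095  ] [ 0.48038675 -0.0301907   0.04990383]
50 [[0.41, -0.03, 0.022], [0.41, -0.041, 0.023], [0.409, -0.051, 0.024], [0.409, -0.061, 0.022], [0.408, -0.071, 0.029], [0.409, -0.082, 0.022], [0.408, -0.092, 0.022], [0.408, -0.102, 0.027], [0.408, -0.116, 0.023], [0.406, -0.037, 0.023], [0.406, -0.047, 0.024], [0.406, -0.058, 0.02], [0.405, -0.071, 0.025], [0.405, -0.082, 0.026], [0.405, -0.092, 0.023], [0.405, -0.102, 0.023], [0.404, -0.112, 0.023]]
```

View pics/s5.png

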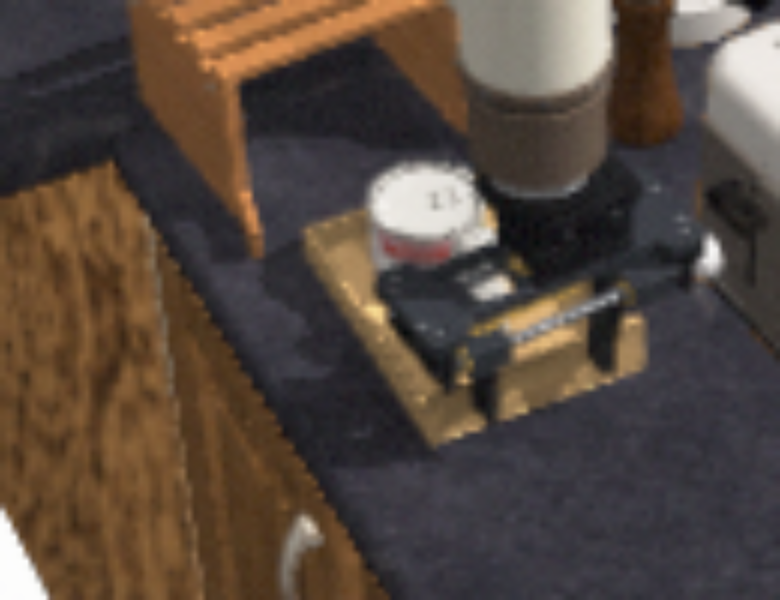

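The side view shows the shaker and tin standing and the fingers at the trailing wall. The tray's near leading corner is at (308,232), the trailing rim corners at (430,420) and (648,318), and the near guide tip at (258,245).

```bash
cat > slope.py <<'E'
from h import *
from station import r, capture
s=r.sense();print(s["time_s"],s["tcp_pos"],s["wrist_force"])
c=capture("top");W=cloud(c);np.savez("tl.npz",**c)
# light-wood edge: outer rim of near side wall = first elevated pixel going down column
z=W[...,2];X=[]
for u in range(260,360):
    col=[v for v in range(200,250) if .014<z[v,u]<.034 and .385<W[v,u,0]<.43]
    if col:
        p=ray(c,u,max(col)+.5,.025);X.append(p[:2])
X=np.array(X)
if len(X)>4:
    l=cv2.fitLine((X*1000).astype(np.float32),cv2.DIST_HUBER,0,.01,.01).ravel();print(len(X),np.degrees(np.arctan2(l[1],l[0]))%180,l[2:],X.min(0),X.max(0))
E
python3 slope.py
python3 - <<'E'
from h import *
c=np.load("sl.npz")
f=lambda a,b,z: np.round(ray(c,230+(a+.5)/6-.5,150+(b+.5)/6-.5,z)*1000,1)[:2]
print(f(306,230,.025),f(430,418,.045),f(648,318,.045),"tip",f(258,245,.024))
E
```

```text
8.9 [ 0.47424244 -0.14350542  0.03054195] [-0.28147245  1.05300985 -0.63776556]
28 88.408295 [403.52603 -68.83491] [ 0.38493986 -0.11572016] [0.40460036 0.12700664]
[406.6  65.7] [ 395.8 -149. ] [ 554.6 -133.8] tip [373.2  68.1]
```

```bash
cat > wall.py <<'E'
from station import r, capture
from h import *
c=capture("wrist");W=cloud(c);s=r.sense();x0,y0=s["tcp_pos"][:2]
px=c["pixels"].astype(int);wood=(px[...,0]-px[...,2]>35)
m=wood&(W[...,2]>.036)&(W[...,2]<.05)&(abs(W[...,1]-y0-.01)<.04)
P=W[m];print(len(P),P.min(0),P.max(0))
Q=[];
for lo in np.arange(P[:,0].min(),P[:,0].max(),.004):
    S=P[(P[:,0]>=lo)&(P[:,0]<lo+.004)]
    if len(S)>2:Q.append([lo+.002,np.median(S[:,1])])
Q=np.array(Q);print(np.round(Q[::3],3).tolist());print("wall angle deg",np.degrees(np.arctan(np.polyfit(Q[:,0],Q[:,1],1))[0]))
E
python3 wall.py
```

```text
92 [ 0.43040059 -0.1251982   0.04277988] [ 0.45667767 -0.12283012  0.04534006]
[[0.432, -0.124], [0.444, -0.124], [0.456, -0.124]]
wall angle deg 0.6770916143514061
```

steer_hand(steps=[[0.85,0.04,0,0,0,0,0],[0.85,0.05,0,-0.04,0,0,0],[0.85,0.05,0,-0.09,0,0,0],[0.85,0.05,0,-0.14,0,0,0],[0.85,0.05,0,-0.167,0,0,0],[0.85,0.05,0,-0.167,0,0,0],[0.85,0.05,0,-0.167,0,0,0]])

```text
time_s: 9.7
tcp_pos: [0.4769, -0.1935, 0.1973]
ee_rot: [[0.062, -0.998, -0.0], [-0.998, -0.062, 0.001], [-0.001, 0.0, -1.0]]
wrist_force: [-0.3, 0.1, -0.1]
gripper_width: 0.853
gripper_force: 0.0
```

```bash
cat > tr.py <<'E'
from station import r, capture
from h import *
s=r.sense();print(s["time_s"],s["tcp_pos"])
c=capture("wrist");W=cloud(c);np.savez("wl.npz",**c)
P=sel(W,(.38,.575),(-.23,.08),(.012,.05))
b=rect(P);B=cv2.boxPoints(b);print(len(P),b);print(B.round(1).tolist())
P=sel(W,(.38,.58),(-.2,.0),(.086,.11));print("cap",len(P),(P.min(0)+P.max(0))/2 if len(P) else 0)
E
python3 tr.py; python3 slope.py
```

```text
9.7 [ 0.47692568 -0.19353727  0.19725463]
2246 ((480.2789001464844, -53.331520080566406), (150.8157958984375, 150.11387634277344), 89.36437225341797)
[[404.3999938964844, -127.9000015258789], [554.5, -129.60000610351562], [556.2000122070312, 21.200000762939453], [406.1000061035156, 22.899999618530273]]
cap 258 [ 0.47289367 -0.06797201  0.08969931]
9.75 [ 0.47634996 -0.19350221  0.19620855] [-0.72099324  0.42503452 -0.66873802]
22 94.55386 [396.10443  -20.460659] [ 0.38446503 -0.12599104] [0.40651409 0.12700664]
```

The tray has turned only to 89.4°, against 93.7° for the riser, and it is near the guides. I'll square it with a small sideways push of the shut fingers at the trailing end of the near side wall.

The rows are not in the units I measure in: turns go in shares of 180 degrees. I convert before sending: 68 degrees is 0.3778.

steer_hand(steps=[[0.3,-0.01,0.011,0,0,0,0.0472],[0,-0.02,0.022,0,0,0,0.0944],[0,-0.033,0.037,0,0,0,0.1417],[0,-0.044,0.049,0,0,0,0.1889],[0,-0.055,0.061,0,0,0,0.2361],[0,-0.066,0.074,0,0,0,0.2833],[0,-0.077,0.086,0,0,0,0.3306],[0,-0.088,0.098,0,0,0,0.3778]])

```text
time_s: 10.6
tcp_pos: [0.3726, -0.1118, 0.1958]
ee_rot: [[-0.905, -0.426, -0.004], [-0.426, 0.905, -0.0], [0.004, 0.002, -1.0]]
wrist_force: [0.1, -0.1, -0.1]
gripper_width: 0.204
gripper_force: 0.0
```

steer_hand(steps=[[0,0,0,0,0,0,0.0472],[0,0,0,0,0,0,0.0944],[0,0,0,0,0,0,0.1422],[0,0,0,0,0,0,0.1422],[0,0,0,0,0,0,0.1422],[0,0,0,0,0,0,0.1422]])

```text
time_s: 11.2
tcp_pos: [0.374, -0.1122, 0.1969]
ee_rot: [[-1.0, -0.002, -0.002], [-0.002, 1.0, -0.0], [0.002, -0.0, -1.0]]
wrist_force: [-0.4, 0.5, -0.2]
gripper_width: 0.006
gripper_force: 0.0
```

steer_hand(steps=[[0,0,0,0.05,0,0,0],[0,0,0,0.1,0,0,0],[0,0,0,0.15,0,0,0],[0,0,0,0.175,0,0,0],[0,0,0,0.184,0,0,0],[0,0,0,0.184,0,0,0]])

```text
time_s: 11.8
tcp_pos: [0.3739, -0.1123, 0.0128]
ee_rot: [[-1.0, -0.001, -0.003], [-0.001, 1.0, -0.0], [0.003, -0.0, -1.0]]
wrist_force: [0.0, 0.8, 0.9]
gripper_width: 0.005
gripper_force: 0.0
```

steer_hand(steps=[[0,-0.01,0,0,0,0,0],[0,-0.016,0,0,0,0,0],[0,-0.02,0,0,0,0,0],[0,-0.023,0,0,0,0,0],[0,-0.026,0,0,0,0,0],[0,-0.028,0,0,0,0,0],[0,-0.028,0,0,0,0,0]])

```text
time_s: 12.5
tcp_pos: [0.4016, -0.1125, 0.0136]
ee_rot: [[-1.0, 0.001, -0.001], [0.001, 1.0, -0.0], [0.001, -0.0, -1.0]]
wrist_force: [-3.5, -2.5, 2.4]
gripper_width: 0.007
gripper_force: 2.1
```

```bash
python3 tr.py
python3 slope.py
```

```text
12.5 [ 0.40155351 -0.11246881  0.01361154]
2978 ((444.37445068359375, -51.080322265625), (152.63638305664062, 92.16071319580078), 82.35637664794922)
[[388.6000061035156, -120.5999984741211], [479.8999938964844, -132.8000030517578], [500.20001220703125, 18.399999618530273], [408.8999938964844, 30.700000762939453]]
cap 4306 [ 0.40638287 -0.11192711  0.09763867]
12.55 [ 0.40152515 -0.11241627  0.01356813] [-3.89944589 -2.65759263  2.14175158]
```

To row units: -25.6 degrees is -0.1422.

steer_hand(steps=[[0,0.02,0,0,0,0,0],[0,0.025,0,-0.04,0,0,0],[0,0.025,0,-0.09,0,0,0],[0.85,0.025,0,-0.14,0,0,0],[0.85,0.025,0,-0.184,0,0,-0.0472],[0.85,0.01,-0.015,-0.184,0,0,-0.0944],[0.85,-0.01,-0.03,-0.184,0,0,-0.1422],[0.85,-0.01,-0.03,-0.184,0,0,-0.1422]])

```text
time_s: 13.4
tcp_pos: [0.4166, -0.1429, 0.1989]
ee_rot: [[-0.901, -0.433, 0.008], [-0.433, 0.901, -0.0], [-0.007, -0.004, -1.0]]
wrist_force: [-0.3, 0.3, -0.1]
gripper_width: 0.377
gripper_force: 0.0
```

steer_hand(steps=[[0.85,0,0,0,0,0,-0.0472],[0.85,0,0,0,0,0,-0.0944],[0.85,0,0,0,0,0,-0.1417],[0.85,0,0,0,0,0,-0.1889],[0.85,0,0,0,0,0,-0.2361],[0.85,0,0,0,0,0,-0.2833],[0.85,0,0,0,0,0,-0.3306],[0.85,0,0,0,0,0,-0.3778]])

```text
time_s: 14.2
tcp_pos: [0.4134, -0.1417, 0.1979]
ee_rot: [[0.067, -0.998, 0.004], [-0.998, -0.067, 0.0], [-0.0, -0.004, -1.0]]
wrist_force: [-0.2, -0.6, 0.8]
gripper_width: 0.847
gripper_force: 0.0
```

```bash
python3 tr.py; python3 - <<'E'
from station import r, capture
import numpy as np
s=r.sense();print(np.array(s["ee_rot"]).T@(np.array([.474,-.195,.197])-s["tcp_pos"]))
E
```

```text
14.2 [ 0.41341199 -0.14169539  0.1978625 ]
2961 ((486.0598449707031, -27.584548950195312), (150.09036254882812, 197.4452667236328), 1.8928512334823608)
[[407.79998779296875, 68.5999984741211], [414.29998779296875, -128.6999969482422], [564.2999877929688, -123.80000305175781], [557.7999877929688, 73.5999984741211]]
cap 7 [ 0.47104692 -0.07098929  0.0871564 ]
[ 0.05749683 -0.05656611  0.00110243]
```

steer_hand(steps=[[1,0.03,-0.035,0,0,0,0],[1,0.053,-0.063,0,0,0,0],[1,0.053,-0.063,0,0,0,0],[1,0.053,-0.063,0.04,0,0,0],[1,0.053,-0.063,0.09,0,0,0],[1,0.053,-0.063,0.14,0,0,0],[1,0.053,-0.063,0.167,0,0,0],[1,0.053,-0.063,0.167,0,0,0]])

```text
time_s: 15.05
tcp_pos: [0.4754, -0.1903, 0.027]
ee_rot: [[0.059, -0.998, -0.008], [-0.998, -0.059, 0.001], [-0.002, 0.008, -1.0]]
wrist_force: [-1.1, 0.0, 0.8]
gripper_width: 1.002
gripper_force: 0.0
```

steer_hand(steps=[[1,-0.015,0,0,0,0,0],[1,-0.03,0,0,0,0,0],[1,-0.045,0,0,0,0,0],[1,-0.054,0,0,0,0,0],[1,-0.062,0,0,0,0,0],[1,-0.07,0,0,0,0,0],[1,-0.078,0,0,0,0,0],[1,-0.086,0,0,0,0,0]])

```text
time_s: 15.85
tcp_pos: [0.475, -0.1059, 0.0325]
ee_rot: [[0.062, -0.998, 0.004], [-0.998, -0.062, -0.001], [0.002, -0.004, -1.0]]
wrist_force: [0.3, -7.5, 5.2]
gripper_width: 0.997
gripper_force: 3.7
```

steer_hand(steps=[[1,-0.008,0,0,0,0,0],[1,-0.016,0,0,0,0,0],[1,-0.024,0,0,0,0,0],[1,-0.032,0,0,0,0,0]])

```text
time_s: 16.25
tcp_pos: [0.4727, -0.074, 0.0325]
ee_rot: [[0.062, -0.998, 0.004], [-0.998, -0.062, -0.001], [0.001, -0.004, -1.0]]
wrist_force: [1.1, -6.8, 6.1]
gripper_width: 0.998
gripper_force: 3.7
```

steer_hand(steps=[[1,-0.008,0,0,0,0,0],[1,-0.016,0,0,0,0,0],[1,-0.024,0,0,0,0,0],[1,-0.032,0,0,0,0,0]])

```text
time_s: 16.65
tcp_pos: [0.4704, -0.0421, 0.0324]
ee_rot: [[0.062, -0.998, 0.003], [-0.998, -0.062, -0.001], [0.001, -0.003, -1.0]]
wrist_force: [0.4, -7.3, 6.6]
gripper_width: 0.993
gripper_force: 4.1
```

steer_hand(steps=[[1,-0.008,0,0,0,0,0],[1,-0.016,0,0,0,0,0],[1,-0.024,0,0,0,0,0],[1,-0.032,0,0,0,0,0]])

```text
time_s: 17.05
tcp_pos: [0.468, -0.0102, 0.0323]
ee_rot: [[0.062, -0.998, 0.002], [-0.998, -0.062, -0.001], [0.001, -0.002, -1.0]]
wrist_force: [1.5, -7.6, 8.5]
gripper_width: 0.998
gripper_force: 4.2
```

```bash
python3 - <<'E'
from station import r, capture
from h import *
c=capture("side");a=c["pixels"][120:240,220:350,::-1]
cv2.imwrite("pics/s6.png",cv2.resize(a,(650,600)))
E
```

```text
(no output)
```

View pics/s6.png

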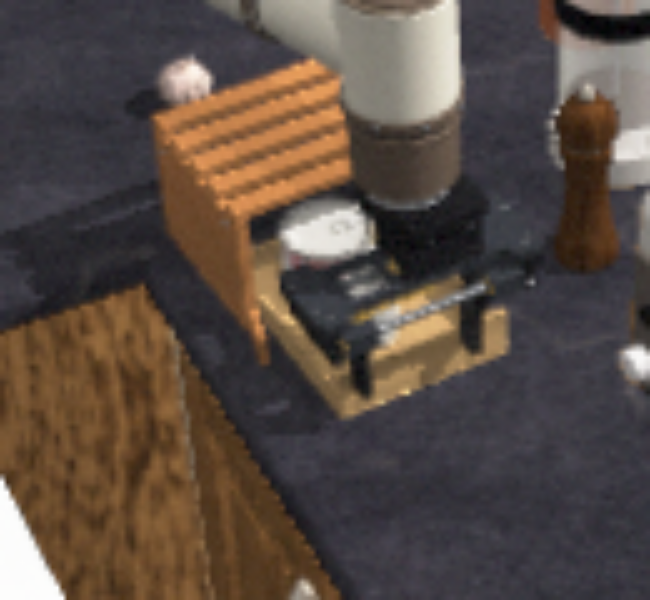

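The tray's leading part is inside the riser, its near wall passing the guide at (265,345). The tin at (328,228) is standing and the mill and garlic are untouched. I keep pushing and watch the force.

steer_hand(steps=[[1,-0.008,0,0,0,0,0],[1,-0.016,0,0,0,0,0],[1,-0.024,0,0,0,0,0],[1,-0.032,0,0,0,0,0],[1,-0.04,0,0,0,0,0],[1,-0.047,0,0,0,0,0],[1,-0.053,0,0,0,0,0]])

```text
time_s: 17.8
tcp_pos: [0.4638, 0.0426, 0.0317]
ee_rot: [[0.062, -0.998, 0.0], [-0.998, -0.062, -0.001], [0.001, -0.0, -1.0]]
wrist_force: [0.4, -8.3, 7.1]
gripper_width: 1.001
gripper_force: 4.1
```

steer_hand(steps=[[1,-0.003,0,0,0,0,0],[1,-0.006,0,0,0,0,0],[1,-0.009,0,0,0,0,0],[1,-0.012,0,0,0,0,0]])

```text
time_s: 18.2
tcp_pos: [0.4629, 0.0542, 0.0316]
ee_rot: [[0.062, -0.998, -0.0], [-0.998, -0.062, -0.002], [0.001, 0.0, -1.0]]
wrist_force: [1.0, -8.3, 7.4]
gripper_width: 1.0
gripper_force: 4.1
```

steer_hand(steps=[[1,-0.002,0,0,0,0,0],[1,-0.004,0,0,0,0,0],[1,-0.006,0,0,0,0,0]])

```text
time_s: 18.5
tcp_pos: [0.4625, 0.0601, 0.0316]
ee_rot: [[0.062, -0.998, -0.0], [-0.998, -0.062, -0.002], [0.002, 0.001, -1.0]]
wrist_force: [0.7, -7.9, 7.7]
gripper_width: 0.999
gripper_force: 4.0
```

steer_hand(steps=[[1,-0.002,0,0,0,0,0],[1,-0.004,0,0,0,0,0]])

```text
time_s: 18.7
tcp_pos: [0.4622, 0.062, 0.0317]
ee_rot: [[0.063, -0.998, -0.002], [-0.998, -0.063, -0.005], [0.005, 0.002, -1.0]]
wrist_force: [9.7, -28.5, 5.0]
gripper_width: 1.002
gripper_force: 14.5
```

The stop is reached where expected. I back off, rise and verify.

steer_hand(steps=[[1,-0.001,0,0,0,0,0],[1,-0.001,0,0,0,0,0],[1,-0.001,0,0,0,0,0]])

```text
time_s: 19.0
tcp_pos: [0.4623, 0.0619, 0.0317]
ee_rot: [[0.062, -0.998, -0.002], [-0.998, -0.062, -0.006], [0.006, 0.002, -1.0]]
wrist_force: [7.5, -24.6, 6.3]
gripper_width: 1.002
gripper_force: 12.5
```

steer_hand(steps=[[1,0.01,0,0,0,0,0],[1,0.04,0,0,0,0,0],[1,0.07,0,-0.02,0,0,0],[1,0.07,0,-0.07,0,0,0],[1,0.07,0,-0.12,0,0,0],[1,0.07,0,-0.17,0,0,0],[1,0.07,0,-0.17,0,0,0],[1,0.07,0,-0.17,0,0,0]])

```text
time_s: 19.8
tcp_pos: [0.4669, -0.003, 0.2019]
ee_rot: [[0.062, -0.998, 0.003], [-0.998, -0.062, 0.002], [-0.002, -0.003, -1.0]]
wrist_force: [-0.2, 0.1, -2.3]
gripper_width: 1.001
gripper_force: 0.0
```

```bash
python3 - <<'E'
from station import r, capture
from h import *
c=capture("wrist");W=cloud(c);cv2.imwrite("pics/w7.png",c["pixels"][:,:,::-1])
P=sel(W,(.38,.575),(.03,.125),(.012,.05));b=rect(P);print(len(P),b,cv2.boxPoints(b).tolist())
P=sel(W,(.38,.575),(.03,.2),(.08,.1));print("cap",len(P),P.min(0),P.max(0))
P=sel(W,(.38,.575),(.03,.09),(.041,.05));print("rim",len(P),P.min(0),P.max(0),P.mean(0))
E
```

```text
1939 ((464.59588623046875, 89.2199478149414), (169.27301025390625, 32.829864501953125), 3.373119354248047) [[379.14019775390625, 100.62660217285156], [381.07183837890625, 67.85360717773438], [550.0515747070312, 77.81329345703125], [548.1199340820312, 110.58628845214844]]
cap 501 [0.38073759 0.12439099 0.08006763] [0.56328831 0.16163833 0.09978532]
rim 576 [0.40084285 0.06944226 0.04105094] [0.54886438 0.0819875  0.04646675] [0.47107121 0.07575629 0.0438485 ]
```

View pics/w7.png

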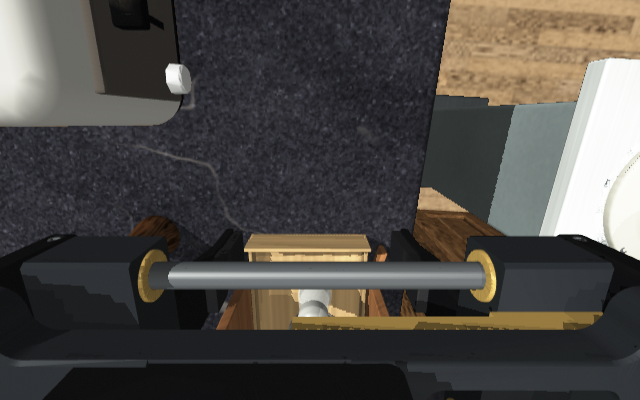

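The picture shows the tray's trailing wall from (245,240) to (370,240), square between the riser boards, and the shaker standing at (313,300). The wall measures at y ≈ 0.073, against 0.072 for home, and the push force rose sharply at the stop.

```bash
python3 -c "
from station import r, capture
print(r.finish_job())"
```

```text
the job is handed in; nothing more can be done
None
```

I stood the shaker upright on the tray, released it, and slid the tray home against the back stop with nothing seen to fall or move out of place; the job is handed in, but `finish_job()` returned no verdict.

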